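# Stack the biscuit firing on its batts

### The arm

A 6-joint arm with a two-finger parallel gripper is mounted at the origin on the work surface. World frame = base frame: x ahead of the robot, y to its left, z up, the work surface at z = 0. Lengths are in m, angles in degrees, forces in N, time in s.
With the tool pointing down it reaches from about 0.4 to 0.825 m from the base axis. Payload 7 kg.
Tool frame: the origin (TCP) lies midway between the tips of the shut fingers; the grasp point (between the pads) lies 19 mm behind it; z points along the fingers, y is the line along which they close (so a half turn about z gives the same grasp; the last joint's range is limited). The gripper opens to 88 mm and grips with 3 to 60 N. Pads are 19 mm wide; open, the fingers measure 130 mm over their backs; the gripper's body (78 mm by 193 mm) begins 47 mm behind the grasp point.
Start: joints at [93.627, 20.546, 0.682, 0, -70.136, -16.507], TCP at [0.15, 0.658, 0.187] pointing down, gripper open.
Joint ranges: [-176.03, 176.03], [-82.01, 121.73], [-58.28, 71.71], [-173.87, 95.51], [-174.79, -0.11], [-173.66, 173.66]. Speed limits (degrees/s): [136.94, 136.94, 172.46, 180, 180, 180].

### API

Orientations are given as [roll, pitch, yaw] about the fixed x, y, z axes, in that order (R = Rz(yaw) Ry(pitch) Rx(roll)).
In Python, from plant import r gives the robot as it stands. The module is installed in compiled form; this text tells all that it offers.
- The arm moves only by the tool play_rows, never from a script. Its argument "rows" is a list of rows, each an object with "slide": the shift along the tool's x, y, z as a fraction of full scale, a list of three; "delta_rot": the turn, a rotation vector about the tool's x, y, z as a fraction of full scale, a list of three; "fingers": the opening, from -1 (shut) to 1 (fully open). In form: [{"slide": [x, y, z], "delta_rot": [rx, ry, rz], "fingers": fingers}, ...]. A call has 1 to 8 rows; each row shifts and turns the commanded pose from where the row before left it, along the tool's axes as they then stand; what a row does not reach is not made up. Full scale, the value 1, is 0.15 m for a shift and 0.08 rad for a turn. A row lasts 1/8 s, in which the tool goes at most 62.5 mm and 10.7 degrees, less where a joint would pass 70% of its speed; a pose out of reach is approached as far as the arm can. A call with a number of a shift or a turn outside -1 to 1 is refused whole. A call with a gripper value outside its range is refused whole. The fingers move at their own pace and stop on an object; "squeeze" is the grip in N (left out, the last holds). Time passes only in rows, so rows that do not move let the fingers close. It gives the time, the measured TCP pose, the force, the opening and the grip force at its end, in the units of the state.
- r.get_state(): the state, without advancing time (a new reading comes with each control period).
- r.capture(name): name is "side" or "top"; returns a dict with "image" (420x560x3 uint8, blue, green, red), "fx", "fy", "cx", "cy" (pixels), "distortion" ([k1, k2, p1, p2, k3] as OpenCV has them; the pictures are not rectified), "R" (3x3) and "t" (3): a world point X has camera coordinates R X + t. Camera axes: x right, y down, z forward; pixel columns grow to the right and rows downward; lengths in m; the calibration is good to about 2 mm. A picture is of the moment at which its call begins. There is no depth.
- r.close_job(): hands the job in; it is judged then, once.
The state is a dict: "time_s": time; "joints": joint angles; "qd": joint speeds; "joint_torque": joint torques, N m; "tcp_pos": TCP position; "eef_rot": TCP orientation; "contact_force": force on the tool from outside, world axes, zero at the start; "moment": the same for the moment, N m; "gripper_width": finger opening in m; "gripper_force": force on a finger pad.
Only numpy, scipy, OpenCV 4.12 (cv2) and the standard library are available. Lean on these libraries where they do the work, as an engineer would, in place of code of your own. Each camera call takes 0.05 s, during which the arm holds its last target. There are 200 camera calls.

### The job

Load the two kiln batts for the firing: in the middle of the round batt stack the three round cups, the largest at the bottom, then the middle one, the smallest on top, each with its foot fully down in the mouth of the cup below; in the middle of the square batt set the square jar and close it with its lid, fully seated. Set every piece down rather than dropping it, and never tip one over; leave both stacks upright, still and let go of.

Things in the scene. Friction and masses are not known exactly. Their poses are not given: they have to be found in the camera images.
- cup_large: The largest round cup, straight-sided, raw grey clay, open-topped, upright: outside diameter 68 mm, overall height 62 mm, mouth 54 mm wide inside (wall 7). The lowest 8 mm is a narrower foot 50 mm across (tapered to 44 at the bottom). Origin: centre of the underside; z up.
- cup_mid: The middle-sized round cup, straight-sided, raw grey clay, open-topped, upright: outside diameter 61 mm, overall height 54 mm, mouth 47 mm wide inside (wall 7). Its lowest 8 mm is a foot 50 mm across (tapered to 44 at the bottom) that drops into the mouth of the largest cup until the shoulder rests on that rim; its origin is then 54 mm above the lower cup's. Origin: centre of the underside; z up.
- cup_small: The smallest round cup, straight-sided, raw grey clay, open-topped, upright: outside diameter 54 mm, overall height 48 mm, mouth 40 mm wide inside (wall 7). Its lowest 8 mm is a foot 43 mm across (tapered to 37 at the bottom) that drops into the mouth of the middle-sized cup until the shoulder rests on that rim; its origin is then 46 mm above the lower cup's. Origin: centre of the underside; z up.
- jar: Square open-topped jar of raw grey clay without a lid on, standing upright: 62 x 62 mm outside, 56 mm high, wall 6 mm, opening 50 x 50 mm. Origin: centre of the underside; x and y along its sides, z up.
- jar_lid: Square lid of the jar, raw grey clay, right way up: plate 60 x 60 x 7 mm, under it a plug 43 x 43 mm, 6 deep, for the jar's opening; on top a square knob 20 x 20 mm, from 13 to 37 mm above the origin. Origin: centre of the plug's underside; x, y along the sides of lid and knob, z up. Seated, the plate rests on the rim, its origin 50 mm above the jar's.
- batt_round: Round flat kiln batt of buff fireclay lying fixed on the table: 150 mm across, 14 mm thick. Origin: centre of the underside, so its top is 14 mm above it.
- batt_square: Square flat kiln batt of buff fireclay lying fixed on the table: 150 x 150 mm, 14 mm thick. Origin: centre of the underside, so its top is 14 mm above it.

How it is judged (in metres and radians):
At the end, for the whole second after the job is handed in: Large cup within 15 mm of the round batt's middle, mid cup in it, small in mid (axes within 6 mm); jar within 15 mm of the square batt's middle, lid on it (within 8 mm); all heights within 4 mm of seated, tilt under 0.1 rad, at rest (0.02 m/s, 0.2 rad/s) (horizontal distance between cup_large and batt_round below 0.015 m and z of cup_large in the frame of batt_round between 0.01 and 0.018 m and horizontal distance between cup_mid and cup_large below 0.006 m and z of cup_mid in the frame of cup_large between 0.05 and 0.058 m and horizontal distance between cup_small and cup_mid below 0.006 m and z of cup_small in the frame of cup_mid between 0.042 and 0.05 m and horizontal distance between jar and batt_square below 0.015 m and z of jar in the frame of batt_square between 0.01 and 0.018 m and horizontal distance between jar_lid and jar below 0.008 m and z of jar_lid in the frame of jar between 0.046 and 0.054 m and angle between each of cup_large, cup_mid, cup_small, jar, jar_lid's own z axis and vertical below 0.1 rad and linear speed of each of cup_large, cup_mid, cup_small, jar, jar_lid below 0.02 m/s and angular speed of each of cup_large, cup_mid, cup_small, jar, jar_lid below 0.2 rad/s); the robot touches nothing.
It fails at once if a cup, the jar or the lid is tipped over (more than 0.7 rad from upright) (angle between any of cup_large, cup_mid, cup_small, jar, jar_lid's own z axis and vertical above 0.7 rad).
It fails at once if a piece is dropped or flung (faster than 0.5 m/s with no finger on it) ((contact force between cup_large and the fingers below 0.05 N and linear speed of cup_large above 0.5 m/s) or (contact force between cup_mid and the fingers below 0.05 N and linear speed of cup_mid above 0.5 m/s) or (contact force between cup_small and the fingers below 0.05 N and linear speed of cup_small above 0.5 m/s) or (contact force between jar and the fingers below 0.05 N and linear speed of jar above 0.5 m/s) or (contact force between jar_lid and the fingers below 0.05 N and linear speed of jar_lid above 0.5 m/s)).
It also fails if it takes over 144 s, if anything falls off the work surface, if the arm or the gripper's body presses on something with over 40 N, if the wrist force passes 120 N, or if a joint passes its speed limit or range.

## Working session

There is one attempt and no reset: what is moved stays moved. The work goes in short steps, Python scripts to look and compute and a tool call to move; the robot and the scene stay as the last step left them, time stands still between calls to the robot, and variables do not carry over. Pictures are saved under pics/ and viewed, at most 14 in all, crops included, and the job is handed in when it is done.

Besides the shell and the picture viewer there is one more tool, called as name(argument=value, ...) on one line, values as JSON. play_rows: Moves the arm, as the interface text tells. Shift numbers are shares of 0.15 m and turn numbers shares of 0.08 rad, none past 1 either way. Its arguments: {"type":"object","properties":{"rows":{"type":"array"},"squeeze":{"type":"number"}},"required":["rows"]}

```bash
mkdir -p pics; python3 - <<'E'
from plant import r
import cv2,numpy as np
s=r.get_state();print({k:np.round(v,3).tolist() for k,v in s.items()})
for n in("top","side"):
    c=r.capture(n);cv2.imwrite(f"pics/{n}0.png",c["image"])
    print(n,c["fx"],c["fy"],c["cx"],c["cy"],c["distortion"],np.round(c["R"],3).tolist(),c["t"], (-np.array(c["R"]).T@c["t"]))
E
```

```text
{'time_s': 0.0, 'joints': [93.626, 20.591, 0.634, -0.018, -70.135, -16.507], 'qd': [-0.015, -0.08, 0.092, -0.075, -0.037, -0.035], 'joint_torque': [-0.0, -58.272, 29.305, 6.997, 0.007, -0.0], 'tcp_pos': [0.15, 0.657, 0.187], 'eef_rot': [179.907, -0.01, -12.887], 'contact_force': [0.25, 0.61, 0.136], 'moment': [-0.019, -0.047, -0.02], 'gripper_force': 0.0, 'gripper_width': 0.087}
top 449.2983940024137 449.2983940024137 275.98609271475794 205.10144268045997 [-0.06065256  0.          0.          0.          0.        ] [[0.103, -0.995, -0.003], [-0.974, -0.101, -0.203], [0.201, 0.023, -0.979]] [-0.04423777  0.50896043  1.06786309] [ 0.28544191 -0.01782146  1.14870997]
side 480.82630581464826 480.82630581464826 287.30249853871715 208.95210085215453 [-0.08975507  0.          0.          0.          0.        ] [[0.843, -0.537, -0.017], [-0.272, -0.399, -0.876], [0.464, 0.743, -0.483]] [-0.43699488  0.17401468  1.13118605] [-0.10899994 -1.00554971  0.69124258]
```

View pics/top0.png

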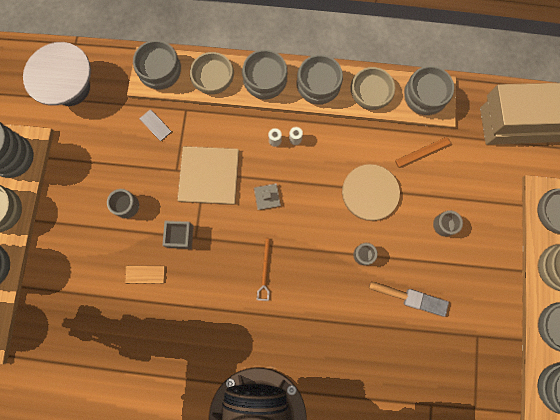

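View pics/side0.png

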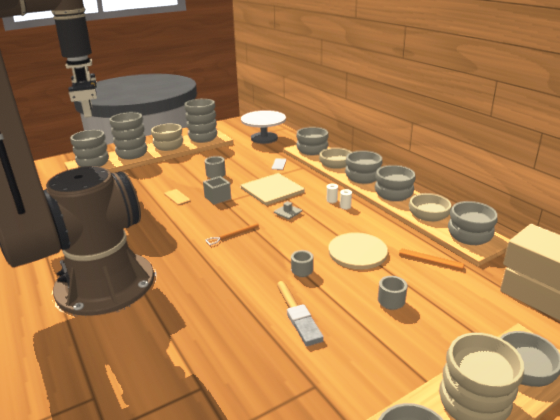

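The top view shows cups at (122,202), (448,223) and (366,254). The jar is at (177,235), the lid at (267,197), the square batt at (209,175) and the round batt at (371,192).

```bash
cat > h.py <<'E'
from plant import r
import cv2,numpy as np
from scipy.optimize import least_squares
def ray(c,p,z):
    """pixels -> world xy on plane z"""
    K=np.array([[c["fx"],0,c["cx"]],[0,c["fy"],c["cy"]],[0,0,1]])
    u=cv2.undistortPoints(np.float64(p).reshape(-1,1,2),K,np.array(c["distortion"],float))[:,0]
    R=np.array(c["R"]);o=-R.T@np.array(c["t"])
    d=np.c_[u,np.ones(len(u))]@R
    return (o+d*((z-o[2])/d[:,2])[:,None])[:,:2],o
def grey(im): 
    h=cv2.cvtColor(im,cv2.COLOR_BGR2HSV); return ((h[...,1]<75)&(h[...,2]<190)).astype(np.uint8)
def batt(im):
    h=cv2.cvtColor(im,cv2.COLOR_BGR2HSV); return ((h[...,1]>60)&(h[...,1]<130)&(h[...,2]>150)).astype(np.uint8)
def blob(m,px,rad=45):
    n,l,st,ce=cv2.connectedComponentsWithStats(m)
    ok=[i for i in range(1,n) if st[i,4]>150 and np.hypot(*(ce[i]-px))<rad]
    i=min(ok,key=lambda i:np.hypot(*(ce[i]-px)))
    q=(l==i).astype(np.uint8)
    k=max(cv2.findContours(q,cv2.RETR_EXTERNAL,cv2.CHAIN_APPROX_NONE)[0],key=cv2.contourArea)
    return k[:,0].astype(np.float64),st[i]
def rim(c,k,z):
    """circle through outward half of silhouette, at rim height z"""
    P,o=ray(c,k,z); C=P.mean(0)
    for _ in range(6):
        d=(C-o[:2])/np.linalg.norm(C-o[:2]); s=(P-C)@d>0.002
        f=least_squares(lambda x:np.hypot(*(P[s]-x[:2]).T)-x[2],[*C,.03],loss='soft_l1',f_scale=.001);C=f.x[:2]
    return f.x
E
python3 - <<'E'
from h import *
c=r.capture("top");im=c["image"];g=grey(im)
for px in((122,202),(448,223),(366,254)):
    k,st=blob(g,px);print(px,st,[np.round(rim(c,k,z),4).tolist() for z in(.062,.054,.048)])
for px,z in(((177,235),.056),((267,197),.013)):
    k,st=blob(g,px);P,_=ray(c,k,z);q=cv2.minAreaRect(np.float32(P*1000));print(px,st,q)
b=batt(im)
for px in((209,175),(371,192)):
    k,st=blob(b,px);P,_=ray(c,k,.014);print(px,st,cv2.minAreaRect(np.float32(P*1000)),cv2.minEnclosingCircle(np.float32(P*1000)))
big=lambda x,y,w,h:cv2.resize(im[y:y+h,x:x+w],None,fx=5,fy=5,interpolation=cv2.INTER_CUBIC)
cv2.imwrite("pics/crop.png",np.vstack([np.hstack([big(145,205,70,58),big(240,170,70,58)]),np.hstack([cv2.resize(np.dstack([g*255]*3)[y:y+58,x:x+70],None,fx=5,fy=5) for x,y in((145,205),(240,170))])]))
E
```

```text
(122, 202) [107 189  32  29 526] [[0.4779, 0.3977, 0.0316], [0.4793, 0.4008, 0.0318], [0.4804, 0.4031, 0.032]]
(448, 223) [434 211  29  24 411] [[0.5107, -0.4251, 0.0279], [0.5124, -0.4281, 0.0281], [0.5136, -0.4303, 0.0283]]
(366, 254) [354 243  23  22 360] [[0.4126, -0.2221, 0.024], [0.4136, -0.2236, 0.0242], [0.4143, -0.2247, 0.0244]]
(177, 235) [163 221  29  27 551] ((412.6709289550781, 243.5651092529297), (64.46060180664062, 68.17220306396484), 5.456467151641846)
(267, 197) [254 184  26  26 465] ((539.4000244140625, 34.899017333984375), (58.800621032714844, 58.27048110961914), 16.811567306518555)
(209, 175) [ 177  146   62   58 3098] ((582.5400390625, 196.14749145507812), (149.1936798095703, 149.916015625), 2.9579007625579834) ((582.8712158203125, 196.3278045654297), 103.36692810058594)
(371, 192) [ 342  164   58   56 2511] ((579.51611328125, -232.89105224609375), (146.3800048828125, 149.335693359375), 50.89303207397461) ((580.2924194335938, -231.76751708984375), 75.2557373046875)
```

View pics/crop.png

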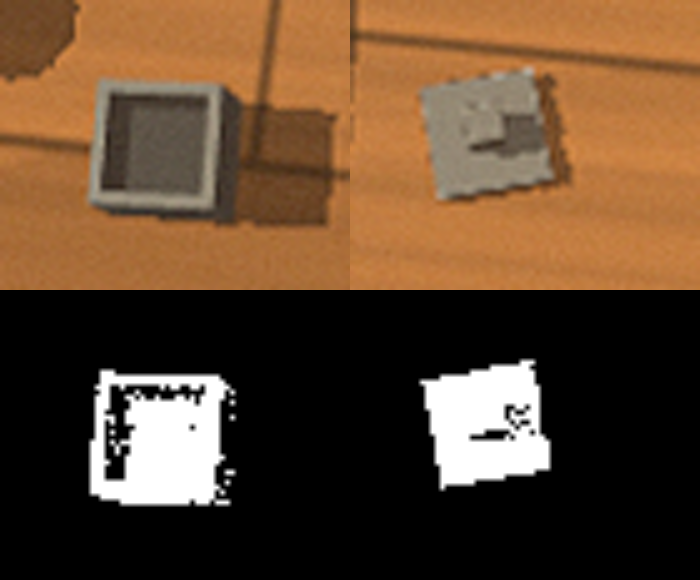

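The crop shows the jar rim corners at about (100,80), (222,82), (212,210) and (90,203). The lid plate corners are at about (72,88), (185,70), (203,180) and (90,198) within its tile. Both masks look sound.

```bash
python3 - <<'E'
from h import *
c=r.capture("top")
for n,q,off,z in(("jar",[(100,80),(222,82),(212,210),(90,203)],(145,205),.056),("lid",[(72,88),(185,70),(203,180),(90,198)],(240,170),.013)):
    P,_=ray(c,(np.array(q)+.5)/5-.5+np.array(off),z);e=np.roll(P,-1,0)-P
    print(n,P.mean(0),np.hypot(*e.T),np.degrees(np.arctan2(e[:,1],e[:,0]))%90)
s=r.capture("side");b=batt(s["image"])
for px in((272,188),(358,250)):
    k,st=blob(b,px);P,_=ray(s,k,.014);print(px,st,cv2.minAreaRect(np.float32(P*1000)),cv2.minEnclosingCircle(np.float32(P*1000)))
g=grey(s["image"])
for px,z in(((215,168),.062),((392,291),.054),((302,263),.048)):
    k,st=blob(g,px,25);print(px,st,np.round(rim(s,k,z),4))
E
```

```text
jar [0.41419589 0.24634263] [0.06083165 0.06352816 0.06037236 0.06117772] [5.01456653 3.66260643 2.79246747 4.08341688]
lid [0.53952641 0.0346973 ] [0.05962766 0.05929934 0.05901501 0.05921524] [15.21718401 14.928009   15.13546708 15.52045347]
(272, 188) [ 240  173   64   32 1132] ((577.8861083984375, 182.60348510742188), (160.77447509765625, 169.23928833007812), 2.9338176250457764) ((578.5214233398438, 182.06883239746094), 111.64208984375)
(358, 250) [ 328  232   60   37 1726] ((576.3419189453125, -240.40380859375), (163.52725219726562, 149.90170288085938), 55.854549407958984) ((574.7578125, -240.6376495361328), 83.18319702148438)
(215, 168) [204 157  26  47 886] [-1.460901e+02  5.633505e+02  3.000000e-02]
(392, 291) [379 277  28  32 681] [ 0.5123 -0.4299  0.0228]
(302, 263) [292 251  21  26 426] [ 0.4141 -0.2267  0.0194]
```

```bash
cat >> h.py <<'E'
def go(x,y,z,yaw=None):
    """turn shares (about tool z, done first), then slide shares in tool axes after the turn"""
    s=r.get_state();p=np.array(s["tcp_pos"]);y0=s["eef_rot"][2];yaw=y0 if yaw is None else yaw
    a=np.radians(yaw);d=np.array([x,y,z])-p
    v=np.array([np.cos(a)*d[0]+np.sin(a)*d[1],np.sin(a)*d[0]-np.cos(a)*d[1],-d[2]])/.15
    print("t",round(s["time_s"],2),"tcp",np.round(p,4),"rot",np.round(s["eef_rot"],2),"turn",round(-np.radians((yaw-y0+180)%360-180)/.08,3),"slide",np.round(v,3),"rows@.35",round(np.linalg.norm(v)/.35,1))
E
python3 -c "
from h import *
go(.414,.2455,.187,4)"
```

```text
t 0.25 tcp [0.1504 0.6578 0.187 ] rot [179.95  -0.   -12.89] turn -3.684 slide [ 1.561  2.864 -0.   ] rows@.35 9.3
```

play_rows(rows=[{"slide": [0, 0, 0], "delta_rot": [0, 0, -0.92], "fingers": 1}, {"slide": [0, 0, 0], "delta_rot": [0, 0, -0.92], "fingers": 1}, {"slide": [0, 0, 0], "delta_rot": [0, 0, -0.92], "fingers": 1}, {"slide": [0, 0, 0], "delta_rot": [0, 0, -0.92], "fingers": 1}, {"slide": [0.17, 0.31, 0], "delta_rot": [0, 0, 0], "fingers": 1}, {"slide": [0.17, 0.31, 0], "delta_rot": [0, 0, 0], "fingers": 1}, {"slide": [0.17, 0.31, 0], "delta_rot": [0, 0, 0], "fingers": 1}, {"slide": [0.17, 0.31, 0], "delta_rot": [0, 0, 0], "fingers": 1}], squeeze=15)

```text
time_s: 1.25
tcp_pos: [0.2658, 0.478, 0.1875]
eef_rot: [-180.0, -0.0, 4.0]
contact_force: [0.2, 0.1, 1.2]
gripper_width: 0.0879
gripper_force: 0.0
```

play_rows(rows=[{"slide": [0.17, 0.32, 0], "delta_rot": [0, 0, 0], "fingers": 1}, {"slide": [0.17, 0.32, 0], "delta_rot": [0, 0, 0], "fingers": 1}, {"slide": [0.17, 0.32, 0], "delta_rot": [0, 0, 0], "fingers": 1}, {"slide": [0.17, 0.32, 0], "delta_rot": [0, 0, 0], "fingers": 1}, {"slide": [0.2, 0.34, 0], "delta_rot": [0, 0, 0], "fingers": 1}, {"slide": [0, 0, 0], "delta_rot": [0, 0, 0], "fingers": 1}, {"slide": [0, 0, 0], "delta_rot": [0, 0, 0], "fingers": 1}])

```text
time_s: 2.12
tcp_pos: [0.4139, 0.2461, 0.1875]
eef_rot: [-180.0, -0.0, 3.9]
contact_force: [0.5, 0.5, -0.8]
gripper_width: 0.0877
gripper_force: 0.0
```

```bash
python3 -c "
from h import *
go(.414,.2455,.02,4)
c=r.capture('side');cv2.imwrite('pics/s1.png',cv2.resize(c['image'][60:260,120:380],None,fx=3,fy=3,interpolation=cv2.INTER_CUBIC))"
```

```text
t 2.12 tcp [0.4139 0.2461 0.1875] rot [-1.7998e+02 -1.0000e-02  3.9100e+00] turn -0.019 slide [1.000e-03 4.000e-03 1.117e+00] rows@.35 3.2
```

View pics/s1.png

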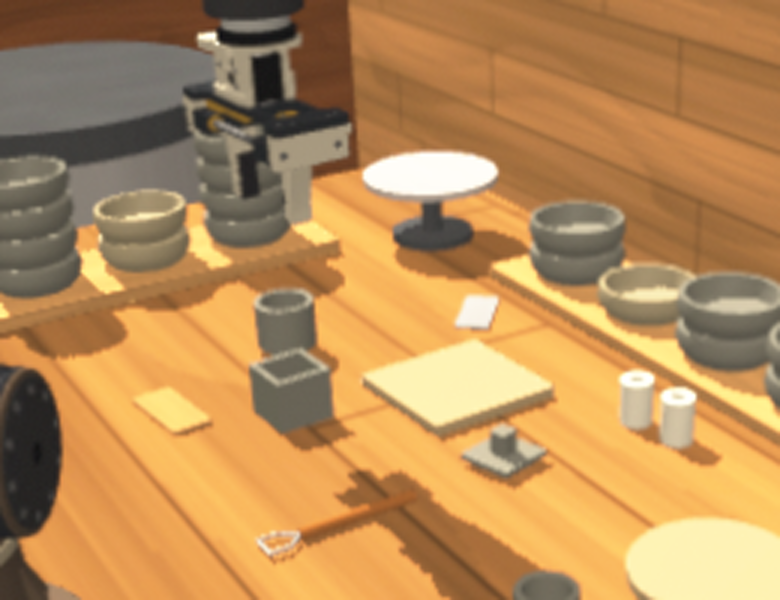

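The fingers are at crop (245–300,200), straight above the jar at (290,390). Descending.

play_rows(rows=[{"slide": [0, 0, 0.3], "delta_rot": [0, 0, 0], "fingers": 1}, {"slide": [0, 0, 0.3], "delta_rot": [0, 0, 0], "fingers": 1}, {"slide": [0, 0, 0.3], "delta_rot": [0, 0, 0], "fingers": 1}, {"slide": [0, 0, 0.2], "delta_rot": [0, 0, 0], "fingers": 1}, {"slide": [0, 0, 0], "delta_rot": [0, 0, 0], "fingers": -1}, {"slide": [0, 0, 0], "delta_rot": [0, 0, 0], "fingers": -1}, {"slide": [0, 0, 0], "delta_rot": [0, 0, 0], "fingers": -1}, {"slide": [0, 0, 0], "delta_rot": [0, 0, 0], "fingers": -1}], squeeze=15)

```text
time_s: 3.18
tcp_pos: [0.4142, 0.247, 0.0236]
eef_rot: [-179.9, -0.1, 4.0]
contact_force: [0.3, 1.1, 0.0]
gripper_width: 0.0533
gripper_force: 0.0
```

play_rows(rows=[{"slide": [0, 0, 0], "delta_rot": [0, 0, 0], "fingers": -1}, {"slide": [0, 0, 0], "delta_rot": [0, 0, 0], "fingers": -1}])

```text
time_s: 3.42
tcp_pos: [0.4139, 0.2463, 0.0227]
eef_rot: [-180.0, -0.0, 4.0]
contact_force: [0.2, -0.3, -0.4]
gripper_width: 0.0332
gripper_force: 0.0
```

```bash
python3 -c "
from h import *
a=r.capture('side');b=r.capture('top')
f=lambda i,x,y:cv2.resize(i[y:y+150,x:x+100],None,fx=4,fy=4,interpolation=cv2.INTER_CUBIC)
cv2.imwrite('pics/s2.png',np.hstack([f(a['image'],160,90),f(b['image'],120,160)]));print(r.get_state()['gripper_width'])"
```

```text
0.025253383489884318
```

View pics/s2.png

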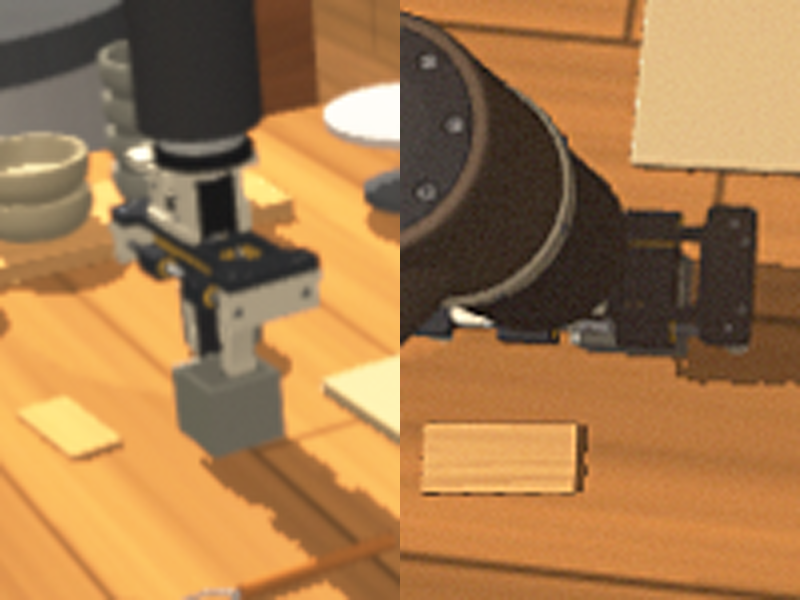

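The side view shows both fingers ending at the jar's rim, at crop (205,358) and (240,375), and the grip is closing without contact. The jar also looks shifted up and left by about 4 px. I'll project the TCP and jar into the views to find out why.

```bash
cat >> h.py <<'E'
def proj(c,X):
    K=np.array([[c["fx"],0,c["cx"]],[0,c["fy"],c["cy"]],[0,0,1]])
    return cv2.projectPoints(np.float64(X).reshape(-1,1,3),cv2.Rodrigues(np.array(c["R"],float))[0],np.float64(c["t"]),K,np.array(c["distortion"],float))[0][:,0]
E
python3 - <<'E'
from h import *
s=r.get_state();p=np.array(s["tcp_pos"]);print(p,s["gripper_width"],s["gripper_force"])
c=r.capture("side");im=c["image"]
a=np.radians(4);y=np.array([np.sin(a),-np.cos(a),0]);x=np.array([np.cos(a),np.sin(a),0]);w=s["gripper_width"]/2
J=np.array([.414,.2455,0])
f=lambda i:cv2.resize(i[90:240,150:280],None,fx=5,fy=5,interpolation=cv2.INTER_CUBIC)
big=f(im)
q=lambda X:[tuple(int(v) for v in (k-(150,90)+.5)*5) for k in proj(c,X)]
for k in q([p,p+w*y,p-w*y]):cv2.circle(big,k,3,(0,0,255),-1)
for z in(0,.056):
  cv2.polylines(big,[np.array(q([J+.031*(i*x+j*y)+[0,0,z] for i,j in((1,1),(1,-1),(-1,-1),(-1,1))]))],True,(255,0,0))
cv2.imwrite("pics/s3.png",big[:600])
E
```

```text
[0.41379761 0.24625821 0.02255125] 0.025253383489884318 0.0
```

View pics/s3.png

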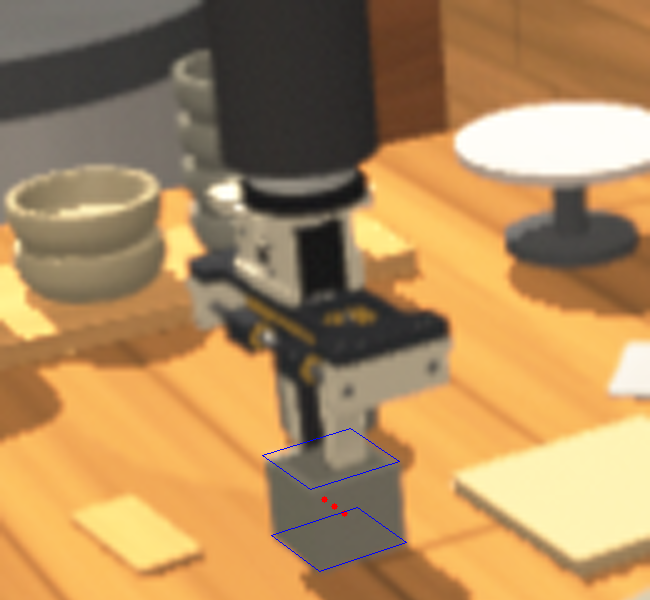

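```bash
python3 - <<'E'
from h import *
f=lambda i,x,y:cv2.resize(cv2.convertScaleAbs(i[y:y+60,x:x+40],alpha=1.7,beta=-40),None,fx=10,fy=10,interpolation=cv2.INTER_CUBIC)
cv2.imwrite("pics/s4.png",np.hstack([f(r.capture("side")["image"],195,155),f(r.capture("top")["image"],165,200)]))
E
```

```text
(no output)
```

View pics/s4.png

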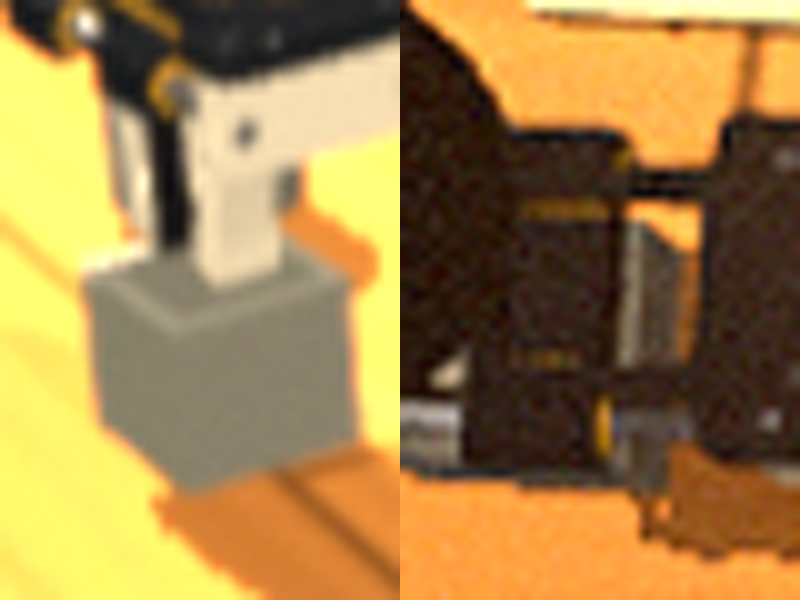

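The near fingertip at (240,285) and the far one at (150–190,250) both look unoccluded, so the tips seem to be above the jar rather than down around it. I'll check the true tip height against the first hover picture.

```bash
python3 - <<'E'
from h import *
c=r.capture("side")
a=np.radians(4);y=np.array([np.sin(a),-np.cos(a),0])
print("hover tcp, near, far @s1:",[(np.round((k-(120,60))*3)).tolist() for k in proj(c,[np.array([.4139,.2461,.1875])+v*y for v in(0,.044,-.044)])])
for z in(.0225,.04,.056,.07):
    p=np.array([.4138,.2463,z]);print(z,"now near/far inner in s4:",[(np.round((k-(195,155))*10)).tolist() for k in proj(c,[p+.0126*y,p-.0126*y])])
print(r.get_state()["joints"])
E
```

```text
hover tcp, near, far @s1: [[275.0, 243.0], [297.0, 256.0], [254.0, 231.0]]
0.0225 now near/far inner in s4: [[234.0, 373.0], [195.0, 344.0]]
0.04 now near/far inner in s4: [[230.0, 322.0], [190.0, 294.0]]
0.056 now near/far inner in s4: [[225.0, 275.0], [185.0, 248.0]]
0.07 now near/far inner in s4: [[221.0, 234.0], [181.0, 207.0]]
[ 5.42359415e+01  1.27784597e+01 -3.54861987e+01  1.03068797e-03
 -4.17414412e+01  3.97473163e+01]
```

The tips sit about 35 mm higher than the reported TCP, both here and at the hover. That explains why they closed above the jar. I'll raise, open, then descend lower while watching the force. Heights from here on will be relative.

play_rows(rows=[{"slide": [0, 0, -0.2], "delta_rot": [0, 0, 0], "fingers": 1}, {"slide": [0, 0, 0], "delta_rot": [0, 0, 0], "fingers": 1}, {"slide": [0, 0, 0], "delta_rot": [0, 0, 0], "fingers": 1}, {"slide": [0, 0, 0], "delta_rot": [0, 0, 0], "fingers": 1}, {"slide": [0, 0, 0], "delta_rot": [0, 0, 0], "fingers": 1}, {"slide": [0, 0, 0], "delta_rot": [0, 0, 0], "fingers": 1}, {"slide": [0, 0, 0], "delta_rot": [0, 0, 0], "fingers": 1}, {"slide": [0, 0, 0], "delta_rot": [0, 0, 0], "fingers": 1}])

```text
time_s: 4.72
tcp_pos: [0.4137, 0.2463, 0.0524]
eef_rot: [180.0, 0.0, 4.0]
contact_force: [0.3, -0.1, -0.1]
gripper_width: 0.0835
gripper_force: 0.0
```

play_rows(rows=[{"slide": [0, 0, 0.15], "delta_rot": [0, 0, 0], "fingers": 1}, {"slide": [0, 0, 0.1], "delta_rot": [0, 0, 0], "fingers": 1}, {"slide": [0, 0, 0.05], "delta_rot": [0, 0, 0], "fingers": 1}, {"slide": [0, 0, 0.05], "delta_rot": [0, 0, 0], "fingers": 1}, {"slide": [0, 0, 0], "delta_rot": [0, 0, 0], "fingers": 1}])

```text
time_s: 5.35
tcp_pos: [0.4136, 0.2462, -0.0003]
eef_rot: [180.0, 0.0, 4.0]
contact_force: [-0.0, -1.2, -0.2]
gripper_width: 0.0876
gripper_force: 0.0
```

play_rows(rows=[{"slide": [0, 0, 0.04], "delta_rot": [0, 0, 0], "fingers": 1}, {"slide": [0, 0, 0.04], "delta_rot": [0, 0, 0], "fingers": 1}, {"slide": [0, 0, 0], "delta_rot": [0, 0, 0], "fingers": 1}])

```text
time_s: 5.72
tcp_pos: [0.4135, 0.246, -0.0125]
eef_rot: [180.0, 0.0, 4.0]
contact_force: [0.4, 0.2, -0.3]
gripper_width: 0.0876
gripper_force: 0.0
```

```bash
python3 - <<'E'
from h import *
f=lambda i,x,y:cv2.resize(cv2.convertScaleAbs(i[y:y+60,x:x+50],alpha=1.5,beta=-20),None,fx=10,fy=10,interpolation=cv2.INTER_CUBIC)
cv2.imwrite("pics/s5.png",f(r.capture("side")["image"],190,155))
E
```

```text
(no output)
```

View pics/s5.png

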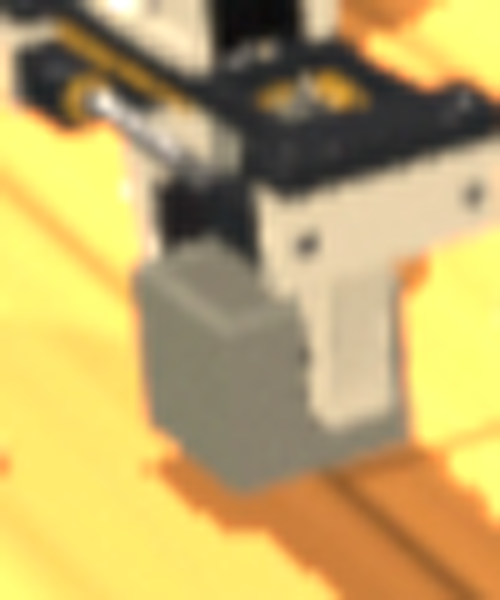

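The near finger is now outside the jar's face, with its tip at about (345,425), and is centred on it. Closing.

play_rows(rows=[{"slide": [0, 0, 0], "delta_rot": [0, 0, 0], "fingers": -1}, {"slide": [0, 0, 0], "delta_rot": [0, 0, 0], "fingers": -1}, {"slide": [0, 0, 0], "delta_rot": [0, 0, 0], "fingers": -1}, {"slide": [0, 0, 0], "delta_rot": [0, 0, 0], "fingers": -1}, {"slide": [0, 0, 0], "delta_rot": [0, 0, 0], "fingers": -1}, {"slide": [0, 0, 0], "delta_rot": [0, 0, 0], "fingers": -1}], squeeze=20)

```text
time_s: 6.52
tcp_pos: [0.4138, 0.2465, -0.0119]
eef_rot: [-180.0, -0.0, 4.0]
contact_force: [-0.9, 1.6, 1.9]
gripper_width: 0.062
gripper_force: 20.0
```

play_rows(rows=[{"slide": [0, 0, -0.1], "delta_rot": [0, 0, 0], "fingers": -1}, {"slide": [0, 0, -0.2], "delta_rot": [0, 0, 0], "fingers": -1}, {"slide": [0, 0, -0.2], "delta_rot": [0, 0, 0], "fingers": -1}, {"slide": [0, 0, 0], "delta_rot": [0, 0, 0], "fingers": -1}])

```text
time_s: 7.02
tcp_pos: [0.4146, 0.2473, 0.0647]
eef_rot: [-179.8, -0.1, 4.0]
contact_force: [0.6, 0.5, -2.2]
gripper_width: 0.0616
gripper_force: 20.0
```

```bash
python3 -c "
from h import *
go(.5826,.1962,.062,4)"
```

```text
t 7.03 tcp [0.4146 0.2473 0.0647] rot [-1.7984e+02 -1.4000e-01  3.9900e+00] turn -0.001 slide [1.094 0.418 0.018] rows@.35 3.3
```

play_rows(rows=[{"slide": [0.22, 0.08, 0], "delta_rot": [0, 0, 0], "fingers": -1}, {"slide": [0.22, 0.08, 0], "delta_rot": [0, 0, 0], "fingers": -1}, {"slide": [0.22, 0.08, 0], "delta_rot": [0, 0, 0], "fingers": -1}, {"slide": [0.22, 0.09, 0], "delta_rot": [0, 0, 0], "fingers": -1}, {"slide": [0.21, 0.09, 0], "delta_rot": [0, 0, 0], "fingers": -1}, {"slide": [0, 0, 0.2], "delta_rot": [0, 0, 0], "fingers": -1}, {"slide": [0, 0, 0.13], "delta_rot": [0, 0, 0], "fingers": -1}, {"slide": [0, 0, 0], "delta_rot": [0, 0, 0], "fingers": -1}])

```text
time_s: 8.02
tcp_pos: [0.579, 0.1933, 0.0103]
eef_rot: [179.8, 0.3, 3.9]
contact_force: [-0.1, 0.6, -2.7]
gripper_width: 0.0616
gripper_force: 20.0
```

```bash
python3 -c "
from h import *
go(.5826,.1962,.003,4)"
```

```text
t 8.03 tcp [0.579  0.1933 0.0103] rot [179.84   0.31   3.94] turn -0.013 slide [ 0.025 -0.018  0.049] rows@.35 0.2
```

play_rows(rows=[{"slide": [0, 0, 0], "delta_rot": [0, 0, 0], "fingers": -1}, {"slide": [0, 0, 0.03], "delta_rot": [0, 0, 0], "fingers": -1}, {"slide": [0, 0, 0], "delta_rot": [0, 0, 0], "fingers": -1}, {"slide": [0, 0, 0], "delta_rot": [0, 0, 0], "fingers": -1}])

```text
time_s: 8.52
tcp_pos: [0.5814, 0.195, 0.0094]
eef_rot: [-180.0, -0.0, 4.0]
contact_force: [-0.1, -0.6, -2.3]
gripper_width: 0.0616
gripper_force: 20.0
```

play_rows(rows=[{"slide": [0, 0, 0.03], "delta_rot": [0, 0, 0], "fingers": -1}, {"slide": [0, 0, 0.01], "delta_rot": [0, 0, 0], "fingers": -1}, {"slide": [0, 0, 0.01], "delta_rot": [0, 0, 0], "fingers": -1}, {"slide": [0, 0, 0], "delta_rot": [0, 0, 0], "fingers": -1}])

```text
time_s: 9.02
tcp_pos: [0.5811, 0.1947, 0.0021]
eef_rot: [180.0, 0.0, 4.0]
contact_force: [-4.1, -1.0, 5.4]
gripper_width: 0.0617
gripper_force: 20.0
```

The jar is on the batt, so I'll release and lift. I'll also estimate the tip offset from s5.

play_rows(rows=[{"slide": [0, 0, 0], "delta_rot": [0, 0, 0], "fingers": 1}, {"slide": [0, 0, 0], "delta_rot": [0, 0, 0], "fingers": 1}, {"slide": [0, 0, 0], "delta_rot": [0, 0, 0], "fingers": 1}, {"slide": [0, 0, 0], "delta_rot": [0, 0, 0], "fingers": 1}, {"slide": [0, 0, -0.2], "delta_rot": [0, 0, 0], "fingers": 1}, {"slide": [0, 0, -0.35], "delta_rot": [0, 0, 0], "fingers": 1}, {"slide": [0, 0, -0.25], "delta_rot": [0, 0, 0], "fingers": 1}, {"slide": [0, 0, 0], "delta_rot": [0, 0, 0], "fingers": 1}])

```text
time_s: 10.02
tcp_pos: [0.5833, 0.196, 0.1253]
eef_rot: [-179.8, -0.3, 4.0]
contact_force: [-0.0, -0.5, 0.7]
gripper_width: 0.0878
gripper_force: 0.0
```

```bash
python3 - <<'E'
from h import *
c=r.capture("side")
a=np.radians(4);y=np.array([np.sin(a),-np.cos(a),0])
for z in(-.0125,.01,.02,.03):
  print(z,[(np.round((k-(190,155)+.5)*10)).tolist() for k in proj(c,[np.array([.4135,.246,z])+v*y for v in(.044,.055,.065)])])
c=r.capture("top");g=grey(c["image"]);print(proj(c,[.5815,.195,.07]))
k,st=blob(g,proj(c,[.5815,.195,.07])[0],25);P,_=ray(c,k,.07);print(st,cv2.minAreaRect(np.float32(P*1000)))
cv2.imwrite("pics/t6.png",cv2.resize(c["image"][130:230,160:290],None,fx=6,fy=6,interpolation=cv2.INTER_CUBIC))
go(.5395,.0348,.1,15.2)
E
```

```text
-0.0125 [[349.0, 516.0], [366.0, 529.0], [383.0, 541.0]]
0.01 [[343.0, 451.0], [361.0, 464.0], [377.0, 476.0]]
0.02 [[340.0, 422.0], [358.0, 435.0], [375.0, 447.0]]
0.03 [[337.0, 393.0], [356.0, 406.0], [372.0, 418.0]]
[[204.65873202 168.58622831]]
[169 155  51  31 673] ((573.82470703125, 222.84390258789062), (72.75261688232422, 130.6694793701172), 1.487410545349121)
t 10.12 tcp [0.581  0.1949 0.1215] rot [-1.7996e+02 -2.0000e-02  3.9800e+00] turn -2.449 slide [-0.547  0.957  0.143] rows@.35 3.2
```

View pics/t6.png

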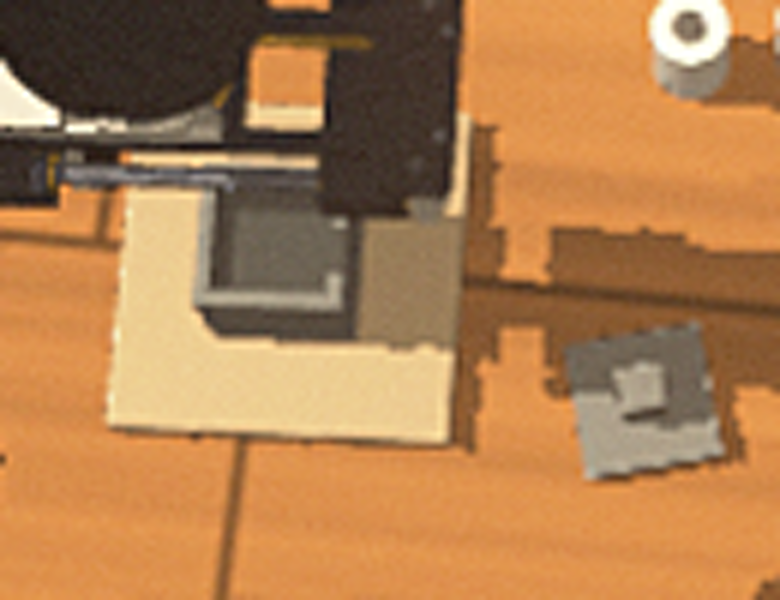

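The jar stands upright on the batt, with its rim corners at about (197,303) and (345,300). The lid is undisturbed, with its knob at (640,390). Next is the lid.

play_rows(rows=[{"slide": [0, 0, 0], "delta_rot": [0, 0, -0.82], "fingers": 1}, {"slide": [0, 0, 0], "delta_rot": [0, 0, -0.82], "fingers": 1}, {"slide": [0, 0, 0], "delta_rot": [0, 0, -0.81], "fingers": 1}, {"slide": [-0.18, 0.32, 0], "delta_rot": [0, 0, 0], "fingers": 1}, {"slide": [-0.18, 0.32, 0], "delta_rot": [0, 0, 0], "fingers": 1}, {"slide": [-0.19, 0.32, 0.14], "delta_rot": [0, 0, 0], "fingers": 1}, {"slide": [0, 0, 0], "delta_rot": [0, 0, 0], "fingers": 1}, {"slide": [0, 0, 0], "delta_rot": [0, 0, 0], "fingers": 1}])

```text
time_s: 11.12
tcp_pos: [0.5391, 0.0338, 0.0996]
eef_rot: [180.0, 0.1, 15.2]
contact_force: [0.6, 0.4, -0.3]
gripper_width: 0.0877
gripper_force: 0.0
```

```bash
python3 -c "
from h import *
go(.5395,.0348,-.013,15.2)"
```

```text
t 11.12 tcp [0.5391 0.0338 0.0996] rot [1.7998e+02 8.0000e-02 1.5170e+01] turn -0.007 slide [ 0.005 -0.006  0.751] rows@.35 2.1
```

play_rows(rows=[{"slide": [0, 0, 0.25], "delta_rot": [0, 0, 0], "fingers": 1}, {"slide": [0, 0, 0.25], "delta_rot": [0, 0, 0], "fingers": 1}, {"slide": [0, 0, 0.15], "delta_rot": [0, 0, 0], "fingers": 1}, {"slide": [0, 0, 0.1], "delta_rot": [0, 0, 0], "fingers": 1}, {"slide": [0, 0, 0], "delta_rot": [0, 0, 0], "fingers": 1}, {"slide": [0, 0, 0], "delta_rot": [0, 0, 0], "fingers": 0.2}, {"slide": [0, 0, 0], "delta_rot": [0, 0, 0], "fingers": 0.2}, {"slide": [0, 0, 0], "delta_rot": [0, 0, 0], "fingers": 0.2}], squeeze=12)

```text
time_s: 12.12
tcp_pos: [0.5399, 0.0344, -0.0113]
eef_rot: [-180.0, -0.1, 15.2]
contact_force: [0.0, -0.7, 1.3]
gripper_width: 0.063
gripper_force: 0.0
```

```bash
python3 - <<'E'
from h import *
i=r.capture("side")["image"];go(.5395,.0348,-.013,15.2)
cv2.imwrite("pics/s7.png",cv2.resize(i[165:235,255:330],None,fx=8,fy=8,interpolation=cv2.INTER_CUBIC))
E
```

```text
t 12.18 tcp [ 0.5398  0.0343 -0.0114] rot [-1.7999e+02 -6.0000e-02  1.5210e+01] turn 0.003 slide [-0.001 -0.004  0.01 ] rows@.35 0.0
```

View pics/s7.png

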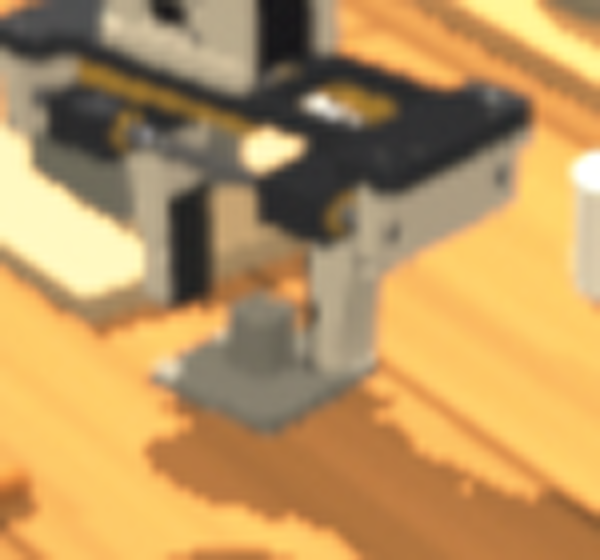

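The knob at (262,335) lies midway between the tips at (340,370) and (175,295), which are above the plate. Closing, then a small lift.

play_rows(rows=[{"slide": [0, 0, 0], "delta_rot": [0, 0, 0], "fingers": -1}, {"slide": [0, 0, 0], "delta_rot": [0, 0, 0], "fingers": -1}, {"slide": [0, 0, 0], "delta_rot": [0, 0, 0], "fingers": -1}, {"slide": [0, 0, 0], "delta_rot": [0, 0, 0], "fingers": -1}, {"slide": [0, 0, 0], "delta_rot": [0, 0, 0], "fingers": -1}, {"slide": [0, 0, 0], "delta_rot": [0, 0, 0], "fingers": -1}, {"slide": [0, 0, 0], "delta_rot": [0, 0, 0], "fingers": -1}], squeeze=15)

```text
time_s: 13.05
tcp_pos: [0.5394, 0.0342, -0.012]
eef_rot: [-180.0, -0.0, 15.2]
contact_force: [-0.1, 0.5, -1.3]
gripper_width: 0.0202
gripper_force: 15.0
```

play_rows(rows=[{"slide": [0, 0, -0.1], "delta_rot": [0, 0, 0], "fingers": -1}, {"slide": [0, 0, -0.25], "delta_rot": [0, 0, 0], "fingers": -1}, {"slide": [0, 0, -0.25], "delta_rot": [0, 0, 0], "fingers": -1}, {"slide": [0, 0, -0.1], "delta_rot": [0, 0, 0], "fingers": -1}, {"slide": [0, 0, 0], "delta_rot": [0, 0, 0.82], "fingers": -1}, {"slide": [0, 0, 0], "delta_rot": [0, 0, 0.82], "fingers": -1}, {"slide": [0, 0, 0], "delta_rot": [0, 0, 0.81], "fingers": -1}, {"slide": [0, 0, 0], "delta_rot": [0, 0, 0], "fingers": -1}])

```text
time_s: 14.05
tcp_pos: [0.5391, 0.0341, 0.0929]
eef_rot: [180.0, 0.0, 4.0]
contact_force: [0.1, -0.4, -0.3]
gripper_width: 0.0198
gripper_force: 15.0
```

```bash
python3 - <<'E'
from h import *
c=r.capture("top");im=c["image"]
# jar opening/rim now uncovered? crop
cv2.imwrite("pics/t8.png",cv2.resize(im[140:200,170:250],None,fx=9,fy=9,interpolation=cv2.INTER_CUBIC))
g=grey(im);k,st=blob(g,(204,170),20);P,_=ray(c,k,.07);print(st,cv2.minAreaRect(np.float32(P*1000)))
go(.581,.195,.1,4)
E
```

```text
Traceback (most recent call last):
  File "h.py", line 18, in blob
    i=min(ok,key=lambda i:np.hypot(*(ce[i]-px)))
ValueError: min() iterable argument is empty
```

View pics/t8.png

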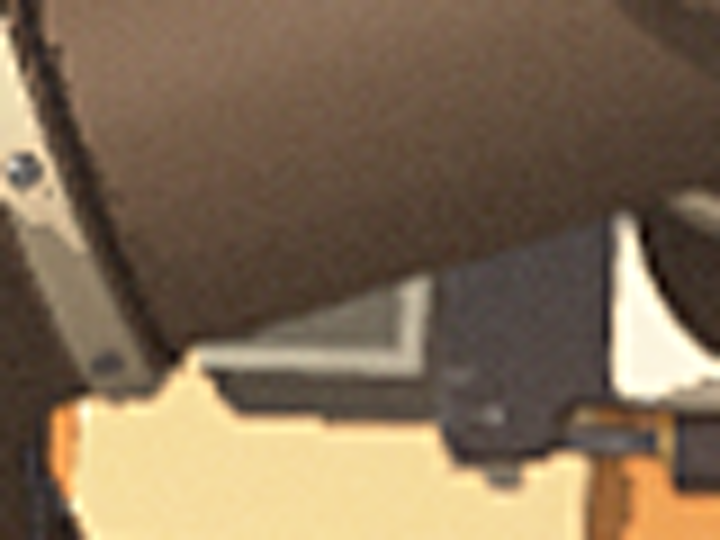

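The arm hides most of the jar. The lid is held at width 0.0198. The near rim corners are visible at (192,363) and (425,372), so I'll use those.

```bash
python3 - <<'E'
from h import *
c=r.capture("top")
q=(np.array([(192,363),(425,372)])+.5)/9-.5+(170,140)
P,_=ray(c,q,.07);m=P.mean(0);a=np.radians(4);e=P[0]-P[1];print(P,np.hypot(*e),np.degrees(np.arctan2(-e[0],e[1])),"jar",m+.031*np.array([np.cos(a),np.sin(a)]))
go(.581,.195,.1,4)
E
```

```text
[[0.54906537 0.22521979]
 [0.55307672 0.16062037]] 0.06472384578535519 3.5532650257201026 jar [0.58199553 0.19508253]
t 14.15 tcp [0.5392 0.0342 0.0929] rot [1.80e+02 2.00e-02 4.07e+00] turn 0.015 slide [ 0.353 -1.05  -0.047] rows@.35 3.2
```

play_rows(rows=[{"slide": [0.08, -0.21, 0], "delta_rot": [0, 0, 0], "fingers": -1}, {"slide": [0.07, -0.21, 0], "delta_rot": [0, 0, 0], "fingers": -1}, {"slide": [0.07, -0.21, 0], "delta_rot": [0, 0, 0], "fingers": -1}, {"slide": [0.07, -0.21, 0], "delta_rot": [0, 0, 0], "fingers": -1}, {"slide": [0.07, -0.21, 0], "delta_rot": [0, 0, 0], "fingers": -1}, {"slide": [0, 0, 0], "delta_rot": [0, 0, 0], "fingers": -1}, {"slide": [0, 0, 0.12], "delta_rot": [0, 0, 0], "fingers": -1}, {"slide": [0, 0, 0], "delta_rot": [0, 0, 0], "fingers": -1}])

```text
time_s: 15.15
tcp_pos: [0.581, 0.194, 0.0736]
eef_rot: [179.9, 0.2, 4.0]
contact_force: [-0.3, 0.5, 0.4]
gripper_width: 0.0199
gripper_force: 15.0
```

```bash
python3 -c "
from h import *
go(.5814,.195,.052,4)"
```

```text
t 15.15 tcp [0.581  0.194  0.0736] rot [1.7992e+02 1.7000e-01 4.0000e+00] turn -0.0 slide [ 0.003 -0.007  0.144] rows@.35 0.4
```

play_rows(rows=[{"slide": [0, 0, 0.05], "delta_rot": [0, 0, 0], "fingers": -1}, {"slide": [0, 0, 0.03], "delta_rot": [0, 0, 0], "fingers": -1}, {"slide": [0, 0, 0.03], "delta_rot": [0, 0, 0], "fingers": -1}, {"slide": [0, 0, 0.02], "delta_rot": [0, 0, 0], "fingers": -1}, {"slide": [0, 0, 0], "delta_rot": [0, 0, 0], "fingers": -1}, {"slide": [0, 0, 0], "delta_rot": [0, 0, 0], "fingers": -1}])

```text
time_s: 15.9
tcp_pos: [0.5825, 0.1952, 0.0556]
eef_rot: [-180.0, -0.0, 4.0]
contact_force: [0.7, 0.0, -1.3]
gripper_width: 0.0202
gripper_force: 15.0
```

play_rows(rows=[{"slide": [0, 0, 0.015], "delta_rot": [0, 0, 0], "fingers": -1}, {"slide": [0, 0, 0.01], "delta_rot": [0, 0, 0], "fingers": -1}, {"slide": [0, 0, 0], "delta_rot": [0, 0, 0], "fingers": -1}, {"slide": [0, 0, 0], "delta_rot": [0, 0, 0], "fingers": -1}])

```text
time_s: 16.4
tcp_pos: [0.5824, 0.1952, 0.0519]
eef_rot: [-180.0, -0.0, 4.0]
contact_force: [-0.0, -0.5, 1.8]
gripper_width: 0.0197
gripper_force: 15.0
```

Seated at 0.052, as expected. Releasing and heading for the large cup.

play_rows(rows=[{"slide": [0, 0, 0], "delta_rot": [0, 0, 0], "fingers": 1}, {"slide": [0, 0, 0], "delta_rot": [0, 0, 0], "fingers": 1}, {"slide": [0, 0, 0], "delta_rot": [0, 0, 0], "fingers": 1}, {"slide": [0, 0, 0], "delta_rot": [0, 0, 0], "fingers": 1}, {"slide": [0, 0, -0.1], "delta_rot": [0, 0, 0], "fingers": 1}, {"slide": [0, 0, -0.25], "delta_rot": [0, 0, 0], "fingers": 1}, {"slide": [0, 0, -0.15], "delta_rot": [0, 0, 0], "fingers": 1}, {"slide": [0, 0, 0], "delta_rot": [0, 0, 0], "fingers": 1}])

```text
time_s: 17.4
tcp_pos: [0.5839, 0.1959, 0.1301]
eef_rot: [-179.9, -0.3, 4.0]
contact_force: [0.0, -0.0, -0.6]
gripper_width: 0.0867
gripper_force: 0.0
```

```bash
python3 -c "
from h import *
go(.478,.398,.12)"
```

```text
t 17.4 tcp [0.5839 0.1959 0.1301] rot [-179.87   -0.27    4.01] turn -0.0 slide [-0.61  -1.393  0.067] rows@.35 4.3
```

play_rows(rows=[{"slide": [-0.12, -0.28, 0], "delta_rot": [0, 0, 0], "fingers": 1}, {"slide": [-0.12, -0.28, 0], "delta_rot": [0, 0, 0], "fingers": 1}, {"slide": [-0.12, -0.28, 0], "delta_rot": [0, 0, 0], "fingers": 1}, {"slide": [-0.12, -0.28, 0], "delta_rot": [0, 0, 0], "fingers": 1}, {"slide": [-0.12, -0.28, 0.07], "delta_rot": [0, 0, 0], "fingers": 1}, {"slide": [0, 0, 0], "delta_rot": [0, 0, 0], "fingers": 1}, {"slide": [0, 0, 0], "delta_rot": [0, 0, 0], "fingers": 1}])

```text
time_s: 18.27
tcp_pos: [0.4777, 0.3981, 0.116]
eef_rot: [180.0, 0.0, 4.0]
contact_force: [1.0, -0.1, 1.2]
gripper_width: 0.0876
gripper_force: 0.0
```

```bash
python3 -c "
from h import *
go(.478,.398,-.012)
i=r.capture('side')['image']
cv2.imwrite('pics/s9.png',cv2.resize(i[85:225,180:320],None,fx=4,fy=4,interpolation=cv2.INTER_CUBIC))"
```

```text
t 18.27 tcp [0.4777 0.3981 0.116 ] rot [1.7996e+02 3.0000e-02 4.0300e+00] turn -0.0 slide [0.002 0.001 0.853] rows@.35 2.4
```

View pics/s9.png

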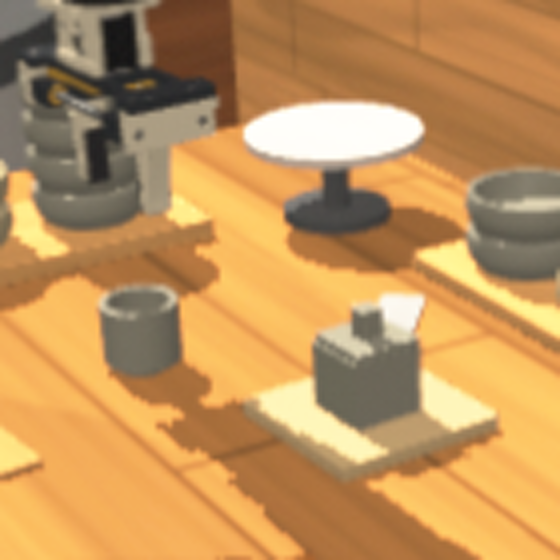

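The lid sits flush on the jar at (368,350), and the gripper is over the large cup at (140,330). Descending.

play_rows(rows=[{"slide": [0, 0, 0.3], "delta_rot": [0, 0, 0], "fingers": 1}, {"slide": [0, 0, 0.25], "delta_rot": [0, 0, 0], "fingers": 1}, {"slide": [0, 0, 0.2], "delta_rot": [0, 0, 0], "fingers": 1}, {"slide": [0, 0, 0.1], "delta_rot": [0, 0, 0], "fingers": 1}, {"slide": [0, 0, 0], "delta_rot": [0, 0, 0], "fingers": 1}])

```text
time_s: 18.95
tcp_pos: [0.4782, 0.3973, -0.0118]
eef_rot: [179.9, 0.0, 3.9]
contact_force: [0.1, 0.7, 0.8]
gripper_width: 0.0878
gripper_force: 0.0
```

play_rows(rows=[{"slide": [0, 0, 0], "delta_rot": [0, 0, 0], "fingers": -1}, {"slide": [0, 0, 0], "delta_rot": [0, 0, 0], "fingers": -1}, {"slide": [0, 0, 0], "delta_rot": [0, 0, 0], "fingers": -1}, {"slide": [0, 0, 0], "delta_rot": [0, 0, 0], "fingers": -1}, {"slide": [0, 0, 0], "delta_rot": [0, 0, 0], "fingers": -1}], squeeze=20)

```text
time_s: 19.58
tcp_pos: [0.4783, 0.3987, -0.0102]
eef_rot: [-180.0, -0.1, 4.0]
contact_force: [-0.1, -1.5, 5.8]
gripper_width: 0.0665
gripper_force: 19.9
```

play_rows(rows=[{"slide": [0, 0, -0.1], "delta_rot": [0, 0, 0], "fingers": -1}, {"slide": [0, 0, -0.25], "delta_rot": [0, 0, 0], "fingers": -1}, {"slide": [0, 0, -0.25], "delta_rot": [0, 0, 0], "fingers": -1}, {"slide": [0, 0, -0.25], "delta_rot": [0, 0, 0], "fingers": -1}, {"slide": [0, 0, -0.2], "delta_rot": [0, 0, 0], "fingers": -1}, {"slide": [0, 0, 0], "delta_rot": [0, 0, 0], "fingers": -1}])

```text
time_s: 20.32
tcp_pos: [0.4789, 0.3997, 0.1497]
eef_rot: [-179.8, -0.2, 4.0]
contact_force: [-0.9, -0.0, -2.4]
gripper_width: 0.0668
gripper_force: 19.9
```

```bash
python3 -c "
from h import *
go(.58,-.232,.14)"
```

```text
t 20.32 tcp [0.4789 0.3997 0.1497] rot [-179.76   -0.2     4.01] turn -0.0 slide [0.378 4.248 0.064] rows@.35 12.2
```

play_rows(rows=[{"slide": [0.02, 0.2, 0], "delta_rot": [0, 0, 0], "fingers": -1}, {"slide": [0.03, 0.3, 0], "delta_rot": [0, 0, 0], "fingers": -1}, {"slide": [0.03, 0.3, 0], "delta_rot": [0, 0, 0], "fingers": -1}, {"slide": [0.03, 0.3, 0], "delta_rot": [0, 0, 0], "fingers": -1}, {"slide": [0.03, 0.3, 0], "delta_rot": [0, 0, 0], "fingers": -1}, {"slide": [0.03, 0.3, 0], "delta_rot": [0, 0, 0], "fingers": -1}, {"slide": [0.03, 0.3, 0], "delta_rot": [0, 0, 0], "fingers": -1}, {"slide": [0.03, 0.3, 0], "delta_rot": [0, 0, 0], "fingers": -1}])

```text
time_s: 21.32
tcp_pos: [0.535, 0.054, 0.1451]
eef_rot: [180.0, 0.1, 4.0]
contact_force: [1.4, -0.0, -2.9]
gripper_width: 0.0666
gripper_force: 19.9
```

play_rows(rows=[{"slide": [0.03, 0.3, 0], "delta_rot": [0, 0, 0], "fingers": -1}, {"slide": [0.03, 0.3, 0], "delta_rot": [0, 0, 0], "fingers": -1}, {"slide": [0.03, 0.3, 0], "delta_rot": [0, 0, 0], "fingers": -1}, {"slide": [0.02, 0.3, 0], "delta_rot": [0, 0, 0], "fingers": -1}, {"slide": [0.02, 0.3, 0], "delta_rot": [0, 0, 0], "fingers": -1}, {"slide": [0.02, 0.3, 0], "delta_rot": [0, 0, 0], "fingers": -1}, {"slide": [0.01, 0.14, 0], "delta_rot": [0, 0, 0], "fingers": -1}, {"slide": [0, 0, 0], "delta_rot": [0, 0, 0], "fingers": -1}])

```text
time_s: 22.32
tcp_pos: [0.5792, -0.2335, 0.1448]
eef_rot: [-180.0, 0.1, 3.8]
contact_force: [-0.5, -0.1, -2.9]
gripper_width: 0.0666
gripper_force: 19.9
```

play_rows(rows=[{"slide": [0, 0, 0], "delta_rot": [0, 0, 0], "fingers": -1}, {"slide": [0, 0, 0], "delta_rot": [0, 0, 0], "fingers": -1}])

```text
time_s: 22.58
tcp_pos: [0.5804, -0.2311, 0.1462]
eef_rot: [-180.0, 0.0, 4.1]
contact_force: [-0.7, 0.0, -2.8]
gripper_width: 0.0665
gripper_force: 19.9
```

```bash
python3 -c "
from h import *
go(.58,-.232,.0025)"
```

```text
t 22.57 tcp [ 0.5804 -0.2311  0.1462] rot [-1.7999e+02  1.0000e-02  4.0500e+00] turn -0.0 slide [-0.003  0.006  0.958] rows@.35 2.7
```

play_rows(rows=[{"slide": [0, 0, 0.2], "delta_rot": [0, 0, 0], "fingers": -1}, {"slide": [0, 0, 0.25], "delta_rot": [0, 0, 0], "fingers": -1}, {"slide": [0, 0, 0.25], "delta_rot": [0, 0, 0], "fingers": -1}, {"slide": [0, 0, 0.12], "delta_rot": [0, 0, 0], "fingers": -1}, {"slide": [0, 0, 0.06], "delta_rot": [0, 0, 0], "fingers": -1}, {"slide": [0, 0, 0.03], "delta_rot": [0, 0, 0], "fingers": -1}, {"slide": [0, 0, 0], "delta_rot": [0, 0, 0], "fingers": -1}, {"slide": [0, 0, 0], "delta_rot": [0, 0, 0], "fingers": -1}])

```text
time_s: 23.58
tcp_pos: [0.5812, -0.2322, 0.0107]
eef_rot: [180.0, -0.1, 4.0]
contact_force: [-0.2, 0.0, -1.5]
gripper_width: 0.0665
gripper_force: 19.9
```

play_rows(rows=[{"slide": [0, 0, 0.03], "delta_rot": [0, 0, 0], "fingers": -1}, {"slide": [0, 0, 0.01], "delta_rot": [0, 0, 0], "fingers": -1}, {"slide": [0, 0, 0.01], "delta_rot": [0, 0, 0], "fingers": -1}, {"slide": [0, 0, 0], "delta_rot": [0, 0, 0], "fingers": -1}, {"slide": [0, 0, 0], "delta_rot": [0, 0, 0], "fingers": -1}])

```text
time_s: 24.2
tcp_pos: [0.5805, -0.2321, 0.0038]
eef_rot: [180.0, -0.0, 4.0]
contact_force: [-5.1, 3.6, 10.7]
gripper_width: 0.0666
gripper_force: 20.0
```

play_rows(rows=[{"slide": [0, 0, 0], "delta_rot": [0, 0, 0], "fingers": 1}, {"slide": [0, 0, 0], "delta_rot": [0, 0, 0], "fingers": 1}, {"slide": [0, 0, 0], "delta_rot": [0, 0, 0], "fingers": 1}, {"slide": [0, 0, 0], "delta_rot": [0, 0, 0], "fingers": 1}, {"slide": [0, 0, -0.15], "delta_rot": [0, 0, 0], "fingers": 1}, {"slide": [0, 0, -0.3], "delta_rot": [0, 0, 0], "fingers": 1}, {"slide": [0, 0, -0.3], "delta_rot": [0, 0, 0], "fingers": 1}, {"slide": [0, 0, -0.1], "delta_rot": [0, 0, 0], "fingers": 1}])

```text
time_s: 25.2
tcp_pos: [0.5822, -0.2325, 0.1331]
eef_rot: [179.9, -0.3, 4.0]
contact_force: [0.5, 0.5, -0.4]
gripper_width: 0.0878
gripper_force: 0.0
```

```bash
python3 -c "
from h import *
go(.5124,-.4285,.12)"
```

```text
t 25.2 tcp [ 0.5822 -0.2325  0.1331] rot [179.92  -0.27   4.01] turn -0.0 slide [-0.556  1.271  0.087] rows@.35 4.0
```

play_rows(rows=[{"slide": [-0.11, 0.25, 0], "delta_rot": [0, 0, 0], "fingers": 1}, {"slide": [-0.11, 0.25, 0], "delta_rot": [0, 0, 0], "fingers": 1}, {"slide": [-0.11, 0.25, 0], "delta_rot": [0, 0, 0], "fingers": 1}, {"slide": [-0.11, 0.25, 0], "delta_rot": [0, 0, 0], "fingers": 1}, {"slide": [-0.11, 0.27, 0], "delta_rot": [0, 0, 0], "fingers": 1}, {"slide": [0, 0, 0], "delta_rot": [0, 0, 0], "fingers": 1}, {"slide": [0, 0, 0], "delta_rot": [0, 0, 0], "fingers": 1}, {"slide": [0, 0, 0], "delta_rot": [0, 0, 0], "fingers": 1}])

```text
time_s: 26.2
tcp_pos: [0.5118, -0.427, 0.1295]
eef_rot: [-180.0, 0.0, 4.0]
contact_force: [-0.5, 0.1, 0.4]
gripper_width: 0.0875
gripper_force: 0.0
```

```bash
python3 - <<'E'
from h import *
go(.5124,-.4285,-.012)
c=r.capture('top');im=c['image'];g=grey(im)
try:
    k,st=blob(g,proj(c,[.58,-.232,.07])[0],20);print(st,"large now",rim(c,k,.076))
except Exception as e:print(e)
s=r.capture('side');k,st=blob(grey(s["image"]),proj(s,[.58,-.232,.045])[0],25);print(st,rim(s,k,.076))
cv2.imwrite('pics/t10.png',np.hstack([cv2.resize(i,None,fx=3.5,fy=3.5,interpolation=cv2.INTER_CUBIC) for i in(im[150:280,330:440],s["image"][180:310,310:420])]))
E
```

```text
t 26.2 tcp [ 0.5118 -0.427   0.1295] rot [-1.7998e+02  1.0000e-02  4.0400e+00] turn -0.0 slide [0.003 0.011 0.943] rows@.35 2.7
[360 173  24  30 354] large now [ 0.59838738 -0.22822648  0.01329685]
[345 230  27  22 447] [-3.16837357e+02 -4.35121926e+02  3.00000000e-02]
```

View pics/t10.png

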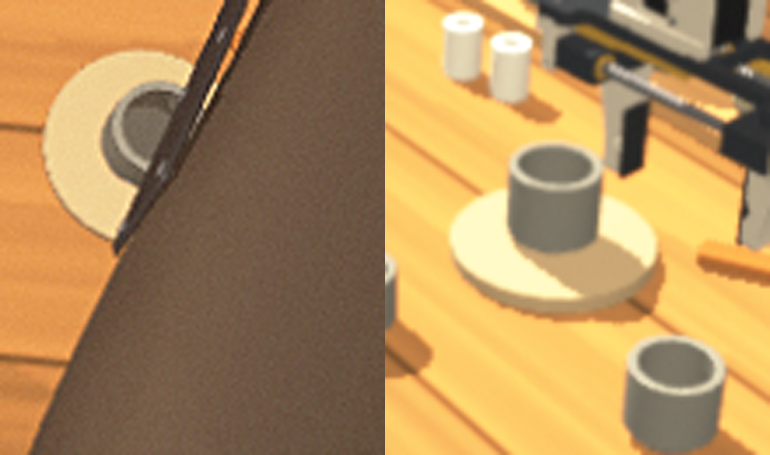

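The large cup stands upright in the middle of the round batt, with its rim centred at about (556,167) in the right half. The mid cup's rim is centred at about (675,369).

```bash
python3 - <<'E'
from h import *
s=r.capture('side')
for q,z in(((556,167),.076),((675.5,369),.054)):
    print(ray(s,[((q[0]-385)/3.5+310-.36,q[1]/3.5+180-.36)],z)[0])
E
```

```text
[[ 0.57715969 -0.23737664]]
[[ 0.50851759 -0.43478481]]
```

play_rows(rows=[{"slide": [0, 0.01, 0.3], "delta_rot": [0, 0, 0], "fingers": 1}, {"slide": [0, 0, 0.3], "delta_rot": [0, 0, 0], "fingers": 1}, {"slide": [0, 0, 0.25], "delta_rot": [0, 0, 0], "fingers": 1}, {"slide": [0, 0, 0.08], "delta_rot": [0, 0, 0], "fingers": 1}, {"slide": [0, 0, 0], "delta_rot": [0, 0, 0], "fingers": 1}, {"slide": [0, 0, 0], "delta_rot": [0, 0, 0], "fingers": 1}])

```text
time_s: 27.1
tcp_pos: [0.5129, -0.4299, -0.0079]
eef_rot: [179.9, -0.1, 4.0]
contact_force: [0.6, -0.2, -0.4]
gripper_width: 0.0876
gripper_force: 0.0
```

play_rows(rows=[{"slide": [0, 0, 0], "delta_rot": [0, 0, 0], "fingers": -1}, {"slide": [0, 0, 0], "delta_rot": [0, 0, 0], "fingers": -1}, {"slide": [0, 0, 0], "delta_rot": [0, 0, 0], "fingers": -1}, {"slide": [0, 0, 0], "delta_rot": [0, 0, 0], "fingers": -1}, {"slide": [0, 0, 0], "delta_rot": [0, 0, 0], "fingers": -1}, {"slide": [0, 0, 0], "delta_rot": [0, 0, 0], "fingers": -1}], squeeze=20)

```text
time_s: 27.85
tcp_pos: [0.5117, -0.4294, -0.0094]
eef_rot: [180.0, -0.0, 4.0]
contact_force: [-1.3, 1.1, 5.4]
gripper_width: 0.0613
gripper_force: 20.0
```

play_rows(rows=[{"slide": [0, 0, -0.1], "delta_rot": [0, 0, 0], "fingers": -1}, {"slide": [0, 0, -0.25], "delta_rot": [0, 0, 0], "fingers": -1}, {"slide": [0, 0, -0.25], "delta_rot": [0, 0, 0], "fingers": -1}, {"slide": [0, 0, -0.25], "delta_rot": [0, 0, 0], "fingers": -1}, {"slide": [0, 0, -0.1], "delta_rot": [0, 0, 0], "fingers": -1}, {"slide": [0, 0, 0], "delta_rot": [0, 0, 0], "fingers": -1}, {"slide": [0, 0, 0], "delta_rot": [0, 0, 0], "fingers": -1}])

```text
time_s: 28.72
tcp_pos: [0.5107, -0.4286, 0.1309]
eef_rot: [-179.9, 0.1, 4.0]
contact_force: [-0.3, 0.9, -2.0]
gripper_width: 0.0614
gripper_force: 20.0
```

```bash
python3 -c "
from h import *
go(.5805,-.232,.12)"
```

```text
t 28.73 tcp [ 0.5107 -0.4286  0.1309] rot [-1.799e+02  1.200e-01  3.970e+00] turn -0.0 slide [ 0.555 -1.276  0.073] rows@.35 4.0
```

play_rows(rows=[{"slide": [0.08, -0.18, 0], "delta_rot": [0, 0, 0], "fingers": -1}, {"slide": [0.11, -0.25, 0], "delta_rot": [0, 0, 0], "fingers": -1}, {"slide": [0.11, -0.25, 0], "delta_rot": [0, 0, 0], "fingers": -1}, {"slide": [0.11, -0.25, 0], "delta_rot": [0, 0, 0], "fingers": -1}, {"slide": [0.09, -0.22, 0], "delta_rot": [0, 0, 0], "fingers": -1}, {"slide": [0.05, -0.13, 0.07], "delta_rot": [0, 0, 0], "fingers": -1}, {"slide": [0, 0, 0.2], "delta_rot": [0, 0, 0], "fingers": -1}, {"slide": [0, 0, 0], "delta_rot": [0, 0, 0], "fingers": -1}])

```text
time_s: 29.72
tcp_pos: [0.5777, -0.2314, 0.0884]
eef_rot: [-179.9, 0.4, 4.0]
contact_force: [-0.4, 0.2, -1.4]
gripper_width: 0.0616
gripper_force: 20.0
```

play_rows(rows=[{"slide": [0, 0, 0], "delta_rot": [0, 0, 0], "fingers": -1}, {"slide": [0, 0, 0], "delta_rot": [0, 0, 0], "fingers": -1}])

```text
time_s: 29.98
tcp_pos: [0.581, -0.2327, 0.0931]
eef_rot: [180.0, -0.1, 4.0]
contact_force: [0.2, -0.9, -1.8]
gripper_width: 0.0615
gripper_force: 20.0
```

```bash
python3 -c "
from h import *
go(.5805,-.2318,.0586)"
```

```text
t 29.98 tcp [ 0.581  -0.2327  0.0931] rot [ 1.7997e+02 -7.0000e-02  3.9600e+00] turn -0.0 slide [-0.003 -0.006  0.23 ] rows@.35 0.7
```

play_rows(rows=[{"slide": [0, 0, 0.1], "delta_rot": [0, 0, 0], "fingers": -1}, {"slide": [0, 0, 0.05], "delta_rot": [0, 0, 0], "fingers": -1}, {"slide": [0, 0, 0.03], "delta_rot": [0, 0, 0], "fingers": -1}, {"slide": [0, 0, 0.02], "delta_rot": [0, 0, 0], "fingers": -1}, {"slide": [0, 0, 0], "delta_rot": [0, 0, 0], "fingers": -1}, {"slide": [0, 0, 0], "delta_rot": [0, 0, 0], "fingers": -1}])

```text
time_s: 30.72
tcp_pos: [0.5808, -0.2321, 0.0625]
eef_rot: [180.0, -0.0, 4.0]
contact_force: [-1.0, 0.2, -2.6]
gripper_width: 0.0614
gripper_force: 20.0
```

play_rows(rows=[{"slide": [0, 0, 0.02], "delta_rot": [0, 0, 0], "fingers": -1}, {"slide": [0, 0, 0.01], "delta_rot": [0, 0, 0], "fingers": -1}, {"slide": [0, 0, 0], "delta_rot": [0, 0, 0], "fingers": -1}, {"slide": [0, 0, 0], "delta_rot": [0, 0, 0], "fingers": -1}])

```text
time_s: 31.22
tcp_pos: [0.5809, -0.2322, 0.0587]
eef_rot: [180.0, -0.1, 4.0]
contact_force: [-2.1, 0.9, 4.7]
gripper_width: 0.0615
gripper_force: 20.0
```

Seated at the predicted height with contact. Releasing, then the small cup.

play_rows(rows=[{"slide": [0, 0, 0], "delta_rot": [0, 0, 0], "fingers": 1}, {"slide": [0, 0, 0], "delta_rot": [0, 0, 0], "fingers": 1}, {"slide": [0, 0, 0], "delta_rot": [0, 0, 0], "fingers": 1}, {"slide": [0, 0, 0], "delta_rot": [0, 0, 0], "fingers": 1}, {"slide": [0, 0, -0.1], "delta_rot": [0, 0, 0], "fingers": 1}, {"slide": [0, 0, -0.25], "delta_rot": [0, 0, 0], "fingers": 1}, {"slide": [0, 0, -0.3], "delta_rot": [0, 0, 0], "fingers": 1}, {"slide": [0, 0, 0], "delta_rot": [0, 0, 0], "fingers": 1}])

```text
time_s: 32.22
tcp_pos: [0.5834, -0.2328, 0.1609]
eef_rot: [179.9, -0.5, 4.0]
contact_force: [0.3, 1.2, -0.6]
gripper_width: 0.0875
gripper_force: 0.0
```

```bash
python3 -c "
from h import *
go(.4142,-.225,.12)"
```

```text
t 32.23 tcp [ 0.5834 -0.2328  0.1609] rot [179.86  -0.48   4.02] turn -0.0 slide [-1.121 -0.131  0.272] rows@.35 3.3
```

play_rows(rows=[{"slide": [-0.28, -0.03, 0], "delta_rot": [0, 0, 0], "fingers": 1}, {"slide": [-0.28, -0.03, 0], "delta_rot": [0, 0, 0], "fingers": 1}, {"slide": [-0.28, -0.03, 0], "delta_rot": [0, 0, 0], "fingers": 1}, {"slide": [-0.265, -0.04, 0], "delta_rot": [0, 0, 0], "fingers": 1}, {"slide": [0, 0, 0.2], "delta_rot": [0, 0, 0], "fingers": 1}, {"slide": [0, 0, 0], "delta_rot": [0, 0, 0], "fingers": 1}, {"slide": [0, 0, 0], "delta_rot": [0, 0, 0], "fingers": 1}])

```text
time_s: 33.1
tcp_pos: [0.4146, -0.2244, 0.1262]
eef_rot: [180.0, -0.0, 4.0]
contact_force: [0.4, 0.3, 0.5]
gripper_width: 0.0882
gripper_force: 0.0
```

```bash
python3 -c "
from h import *
go(.4142,-.225,-.014)"
```

```text
t 33.1 tcp [ 0.4146 -0.2244  0.1262] rot [ 1.7997e+02 -3.0000e-02  4.0100e+00] turn -0.0 slide [-0.003  0.004  0.934] rows@.35 2.7
```

play_rows(rows=[{"slide": [0, 0, 0.3], "delta_rot": [0, 0, 0], "fingers": 1}, {"slide": [0, 0, 0.3], "delta_rot": [0, 0, 0], "fingers": 1}, {"slide": [0, 0, 0.25], "delta_rot": [0, 0, 0], "fingers": 1}, {"slide": [0, 0, 0.08], "delta_rot": [0, 0, 0], "fingers": 1}, {"slide": [0, 0, 0], "delta_rot": [0, 0, 0], "fingers": 1}, {"slide": [0, 0, 0], "delta_rot": [0, 0, 0], "fingers": 1}])

```text
time_s: 33.85
tcp_pos: [0.4153, -0.2243, -0.0129]
eef_rot: [180.0, -0.1, 4.0]
contact_force: [-0.2, -0.1, 0.6]
gripper_width: 0.0875
gripper_force: 0.0
```

play_rows(rows=[{"slide": [0, 0, 0], "delta_rot": [0, 0, 0], "fingers": -1}, {"slide": [0, 0, 0], "delta_rot": [0, 0, 0], "fingers": -1}, {"slide": [0, 0, 0], "delta_rot": [0, 0, 0], "fingers": -1}, {"slide": [0, 0, 0], "delta_rot": [0, 0, 0], "fingers": -1}, {"slide": [0, 0, 0], "delta_rot": [0, 0, 0], "fingers": -1}, {"slide": [0, 0, 0], "delta_rot": [0, 0, 0], "fingers": -1}, {"slide": [0, 0, 0], "delta_rot": [0, 0, 0], "fingers": -1}], squeeze=20)

```text
time_s: 34.72
tcp_pos: [0.4139, -0.2242, -0.0141]
eef_rot: [180.0, -0.0, 4.0]
contact_force: [-0.3, 0.3, 5.6]
gripper_width: 0.0534
gripper_force: 20.0
```

play_rows(rows=[{"slide": [0, 0, -0.1], "delta_rot": [0, 0, 0], "fingers": -1}, {"slide": [0, 0, -0.25], "delta_rot": [0, 0, 0], "fingers": -1}, {"slide": [0, 0, -0.25], "delta_rot": [0, 0, 0], "fingers": -1}, {"slide": [0, 0, -0.25], "delta_rot": [0, 0, 0], "fingers": -1}, {"slide": [0, 0, -0.25], "delta_rot": [0, 0, 0], "fingers": -1}, {"slide": [0, 0, -0.1], "delta_rot": [0, 0, 0], "fingers": -1}, {"slide": [0, 0, 0], "delta_rot": [0, 0, 0], "fingers": -1}, {"slide": [0, 0, 0], "delta_rot": [0, 0, 0], "fingers": -1}])

```text
time_s: 35.72
tcp_pos: [0.4128, -0.2238, 0.164]
eef_rot: [-179.9, 0.1, 4.0]
contact_force: [0.3, 0.1, -0.8]
gripper_width: 0.0534
gripper_force: 20.0
```

```bash
python3 -c "
from h import *
go(.5805,-.2322,.165)"
```

```text
t 35.73 tcp [ 0.4128 -0.2238  0.164 ] rot [-1.7994e+02  1.4000e-01  3.9700e+00] turn -0.0 slide [ 1.111  0.133 -0.007] rows@.35 3.2
```

play_rows(rows=[{"slide": [0.15, 0.02, 0], "delta_rot": [0, 0, 0], "fingers": -1}, {"slide": [0.25, 0.03, 0], "delta_rot": [0, 0, 0], "fingers": -1}, {"slide": [0.25, 0.03, 0], "delta_rot": [0, 0, 0], "fingers": -1}, {"slide": [0.25, 0.03, 0], "delta_rot": [0, 0, 0], "fingers": -1}, {"slide": [0.205, 0.02, 0], "delta_rot": [0, 0, 0], "fingers": -1}, {"slide": [0, 0, 0.15], "delta_rot": [0, 0, 0], "fingers": -1}, {"slide": [0, 0, 0], "delta_rot": [0, 0, 0], "fingers": -1}, {"slide": [0, 0, 0], "delta_rot": [0, 0, 0], "fingers": -1}])

```text
time_s: 36.72
tcp_pos: [0.5801, -0.2322, 0.1428]
eef_rot: [180.0, 0.1, 4.0]
contact_force: [0.6, 0.7, -0.9]
gripper_width: 0.0536
gripper_force: 20.0
```

play_rows(rows=[{"slide": [0, 0, 0], "delta_rot": [0, 0, 0], "fingers": -1}, {"slide": [0, 0, 0], "delta_rot": [0, 0, 0], "fingers": -1}])

```text
time_s: 36.98
tcp_pos: [0.5807, -0.2322, 0.1441]
eef_rot: [180.0, -0.1, 4.0]
contact_force: [0.4, -0.8, -1.3]
gripper_width: 0.0535
gripper_force: 20.0
```

```bash
python3 -c "
from h import *
go(.5808,-.2322,.0999)"
```

```text
t 36.98 tcp [ 0.5807 -0.2322  0.1441] rot [ 1.7998e+02 -8.0000e-02  3.9900e+00] turn -0.0 slide [0.001 0.    0.295] rows@.35 0.8
```

play_rows(rows=[{"slide": [0, 0, 0.13], "delta_rot": [0, 0, 0], "fingers": -1}, {"slide": [0, 0, 0.06], "delta_rot": [0, 0, 0], "fingers": -1}, {"slide": [0, 0, 0.04], "delta_rot": [0, 0, 0], "fingers": -1}, {"slide": [0, 0, 0.03], "delta_rot": [0, 0, 0], "fingers": -1}, {"slide": [0, 0, 0], "delta_rot": [0, 0, 0], "fingers": -1}, {"slide": [0, 0, 0], "delta_rot": [0, 0, 0], "fingers": -1}])

```text
time_s: 37.72
tcp_pos: [0.5808, -0.2321, 0.1046]
eef_rot: [180.0, -0.0, 4.0]
contact_force: [0.6, -0.6, -1.1]
gripper_width: 0.0537
gripper_force: 20.0
```

play_rows(rows=[{"slide": [0, 0, 0.02], "delta_rot": [0, 0, 0], "fingers": -1}, {"slide": [0, 0, 0.015], "delta_rot": [0, 0, 0], "fingers": -1}, {"slide": [0, 0, 0], "delta_rot": [0, 0, 0], "fingers": -1}, {"slide": [0, 0, 0], "delta_rot": [0, 0, 0], "fingers": -1}])

```text
time_s: 38.22
tcp_pos: [0.5811, -0.2322, 0.0999]
eef_rot: [180.0, -0.1, 4.0]
contact_force: [-1.3, 1.2, 6.2]
gripper_width: 0.0535
gripper_force: 20.0
```

play_rows(rows=[{"slide": [0, 0, 0], "delta_rot": [0, 0, 0], "fingers": 1}, {"slide": [0, 0, 0], "delta_rot": [0, 0, 0], "fingers": 1}, {"slide": [0, 0, 0], "delta_rot": [0, 0, 0], "fingers": 1}, {"slide": [0, 0, 0], "delta_rot": [0, 0, 0], "fingers": 1}, {"slide": [0, 0, -0.1], "delta_rot": [0, 0, 0], "fingers": 1}, {"slide": [0, 0, -0.25], "delta_rot": [0, 0, 0], "fingers": 1}, {"slide": [0, 0, -0.3], "delta_rot": [0, 0, 0], "fingers": 1}, {"slide": [0, 0, 0], "delta_rot": [0, 0, 0], "fingers": 1}])

```text
time_s: 39.22
tcp_pos: [0.5831, -0.2328, 0.2021]
eef_rot: [179.9, -0.5, 4.0]
contact_force: [-0.5, 0.5, -0.3]
gripper_width: 0.0877
gripper_force: 0.0
```

play_rows(rows=[{"slide": [-0.3, -0.2, 0], "delta_rot": [0, 0, 0], "fingers": 1}, {"slide": [-0.3, -0.2, 0], "delta_rot": [0, 0, 0], "fingers": 1}, {"slide": [-0.3, -0.2, 0], "delta_rot": [0, 0, 0], "fingers": 1}, {"slide": [0, -0.3, 0], "delta_rot": [0, 0, 0], "fingers": 1}, {"slide": [0, 0, 0], "delta_rot": [0, 0, 0], "fingers": 1}, {"slide": [0, 0, 0], "delta_rot": [0, 0, 0], "fingers": 1}, {"slide": [0, 0, 0], "delta_rot": [0, 0, 0], "fingers": 1}])

```text
time_s: 40.1
tcp_pos: [0.4366, -0.1073, 0.1964]
eef_rot: [180.0, 0.0, 3.9]
contact_force: [-0.3, -0.9, -0.2]
gripper_width: 0.0876
gripper_force: 0.0
```

```bash
python3 - <<'E'
from h import *
a=r.capture('side')["image"];b=r.capture("top")["image"]
cv2.imwrite('pics/end.png',np.hstack([cv2.resize(a[140:290,220:410],None,fx=2.5,fy=4,interpolation=cv2.INTER_CUBIC)[:590,:475],cv2.resize(np.vstack([b[140:220,160:260],b[150:230,330:430]]),(320,590),interpolation=cv2.INTER_CUBIC)]))
E
```

```text
(no output)
```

View pics/end.png

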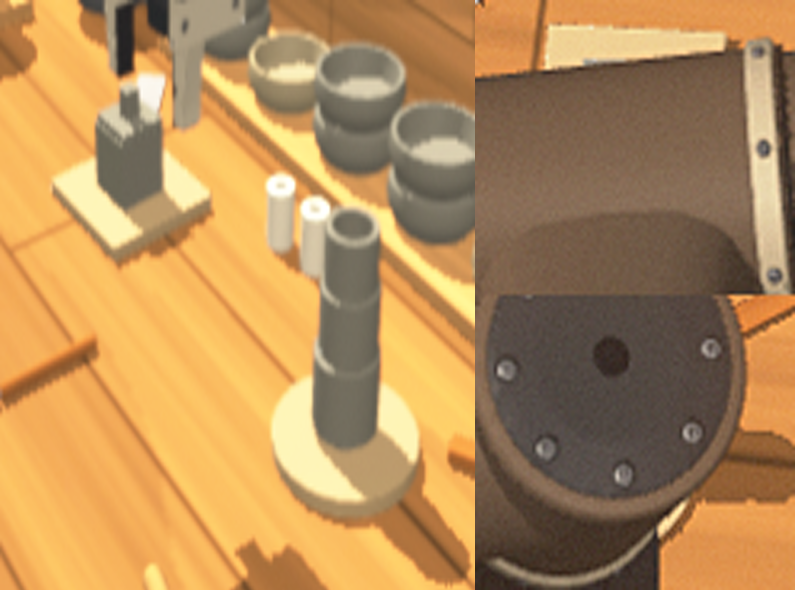

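The cup stack at (345,330) is upright and fully nested on the round batt. The lidded jar at (130,155) is seated on the square batt, and the gripper is clear. Handing in.

```bash
python3 -c "
from plant import r
print(r.close_job())"
```

```text
the job is handed in; nothing more can be done
None
```

I handed the job in at about 40 s: in the last side view the three cups stood stacked upright on the round batt, and the jar with its lid fully on stood on the square batt, both let go of. The hand-in returned no verdict.

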